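# Weigh the brittle clay disc with the lifter

### The job

Zero the empty balance by pressing its wide tare key, firmly enough to be felt but gently, without pressing the small round power key. Then take the steel lifter, slide its blade right under the round clay disc on the drying tray (the turned-up edge stops the disc from running away), lift it off, carry it over and set it down gently, lying flat in the middle of the balance's pan, drawing the blade out from under it. Finally lay the lifter flat on the bench top; the unfired clay is brittle, so only the lifter may touch the disc, and leave the square tile and everything else where it is.

Things in the scene. Friction and masses are not known exactly. Their poses are not given: they have to be found in the camera images.
- disc: Round disc of dry clay, 104 mm diameter, 11.5 mm thick, about 0.16 kg, a snowflake pressed into its top, flat on the tray beside a square tile. Origin: centre of its underside, z up. Its underside is 92 mm across; from there a bevel rises 5 mm out to the rim, so a thin edge runs under it. Smooth: friction about 0.25 on the blade (it slides off at a tilt of about 16 degrees), 0.6 on tray and pan.
- square_tile: Square clay tile, 66 x 66 x 10.5 mm, the disc's neighbour on the tray, to be left alone (it may shift 15 mm at most). Origin: centre of its underside.
- tray: Aluminium drying sheet, 210 mm (x) by 300 mm (y), fixed to the bench. Origin: centre of its underside; its upper surface is 6 mm above the bench. Only the edge at its +x end is turned up, the other three are flat and open. Disc and square tile lie side by side (along the tray's y, about 144 mm apart, either way round), 3 to 35 mm short of the turned-up edge.
- tray_lip (a point): Middle of the turned-up edge's inner face, at the level of the tray's upper surface; axes as the tray's: +x points at the turned-up edge, which rises 12 mm above the upper surface and is 300 mm long.
- lifter: Cranked steel cake lifter, 0.18 kg, lying on its blade. Origin: centre of the blade's underside; +x from handle to tip, +z up. Polished blade 110 (x) x 92 x 2 mm. A neck 22 mm wide rises from x = -51 to -81 mm to the black handle bar, level: x -80 to -185 mm, 24 mm wide, z 40 to 60 mm. Centre of mass near x = -25 mm; a good grip is at x = -100, z = 50 mm.
- balance: Electronic balance, 260 mm deep (x), 190 mm wide (y), fixed on the bench. Origin: centre of its underside; front with the keys is at its -x end (towards the robot), pan at the rear. The grey key panel before the pan is about 48 mm above the bench and slopes 8 degrees down towards the front.
- pan (a point): Centre of the top face of the balance's square steel pan, 160 x 160 x 4 mm, 60 mm above the bench, nothing standing higher on the balance; axes as the balance's.
- tare_key: Tare key: wide white membrane key, 40 mm (across, y) by 24 mm (x), at the right end of the key panel as the robot sees it. Origin: centre of its top face, standing about 3 mm above the panel; it is pressed downward, gives only 1.5 mm and is felt from 3 N, held for 0.15 s.
- power_key: Power key: small round white membrane key, 18 mm diameter, at the left end of the key panel as the robot sees it, 131 mm from the tare key. Must not be pressed. Origin: centre of its top face.
- lamp_box: Bystander: black and white lamp box, 82 x 82 x 60 mm, beyond the lifter. Origin: centre of its underside.
- lamp_box2: Bystander: black and white lamp box, 82 x 82 x 60 mm, at the left. Origin: centre of its underside.
- switch_box: Bystander: white switch box, 82 x 82 x 45 mm, near right. Origin: centre of its underside.
- water_bottle: Bystander: green bottle, 77 mm diameter, 256 mm tall, at the left, beyond the tray's turned-up edge. Origin: centre of its underside.
- calculator: Bystander: dark calculator, 155 x 80 x 14 mm, beyond the balance. Origin: centre of its underside.
- mug: Bystander: white mug, 82 mm diameter, 95 mm tall, beyond the tray. Origin: centre of its underside.
- brush: Bystander: hand brush, about 180 mm long, lying on the bench left of the robot. Origin: on the bench under its middle.
Not all that is in view belongs to the job. What is shaped like the disc but blue or red is not meant.

How it is judged (in metres and radians):
On the way, in this order (a step that is already met when the one before it is completed fails the run):
1. the tare key is pressed with at least 3 N for 0.15 s while the pan is empty (contact force between anything else and tare_key above 3 N and horizontal distance between disc and pan above 0.14 m), for 0.15 s.
2. the disc is borne by the lifter, at least 30 mm above the tray and nearly level (contact force between lifter and disc above 0.3 N and z of disc in the frame of tray_lip above 0.03 m and angle between disc's own z axis and vertical below 0.45 rad), for 0.2 s.
3. the disc is let down at the pan by the lifter: the lifter still bears it while it touches the pan or is less than 12 mm above it (contact force between lifter and disc above 0.05 N and horizontal distance between disc and pan below 0.06 m and (contact force between disc and balance above 0.05 N or z of disc in the frame of pan below 0.012 m)), for 0.1 s.
At the end, for the whole second after the job is handed in: The disc lies flat and still on the balance's pan, right way up, its centre within 30 mm of the pan's centre, with nothing but the pan under it; the lifter lies flat and still on its blade on the bench top (blade within 4 mm of it), released (horizontal distance between disc and pan below 0.03 m and z of disc in the frame of pan between -0.003 and 0.003 m and angle between each of disc, lifter's own z axis and vertical below 0.05 rad and linear speed of each of disc, lifter below 0.02 m/s and height (world z) of lifter below 0.004 m and contact force between lifter and disc below 0.02 N); the robot touches nothing.
It fails at once if the gripper touches the clay disc (contact force between the fingers and disc above 0.5 N).
It fails at once if the disc is tipped by more than 40 degrees (angle between disc's own z axis and vertical above 0.7 rad).
It fails at once if the power key is pressed (contact force between anything else and power_key above 2 N).
It fails at once if the balance is pressed with more than 40 N (contact force between anything else and balance above 40 N).
It fails at once if the square tile is moved by more than 15 mm, or another bystander by more than 30 mm (distance of square_tile from where it was at the start of the episode above 0.015 m or distance of any of lamp_box, lamp_box2, switch_box, water_bottle, calculator, mug, brush from where it was at the start of the episode above 0.03 m).
It also fails if it takes over 72 s, if anything falls off the work surface, if the arm or the gripper's body presses on something with over 40 N, if the wrist force passes 120 N, or if a joint passes its speed limit or range.

### The arm

A 6-joint arm with a two-finger parallel gripper is mounted at the origin on the work surface. World frame = base frame: x ahead of the robot, y to its left, z up, the work surface at z = 0. Lengths are in mm, angles in rad, forces in N, time in s.
With the tool pointing down it reaches from about 350 to 875 mm from the base axis. Payload 4.2 kg.
Tool frame: the origin (TCP) lies on the mounting face of the last link; the fingertips stand 173 mm ahead of it and the grasp point (between the pads) lies grip_point_offset ahead of it (grip_point_offset is the distance from the TCP to the grasp point, in mm); z points along the fingers, y is the line along which they close (so a half turn about z gives the same grasp; the last joint's range is limited). The gripper opens to 85 mm and grips with 20 to 120 N. Pads are 22 mm wide; open, the fingers measure 114 mm over their backs; the gripper's body (76 mm by 85 mm) begins 54 mm behind the grasp point. The pads swing forward as they close: fully open they stand 13 mm farther back than shut.
Start: joints at [-0.937, 0.385, 0.008, 0, -1.194, -0.259], TCP at [228.818, -581.586, 404.712] pointing down, gripper open.
Joint ranges: [-3.14, 3.14], [-1.21, 2.06], [-1.07, 1.41], [-3.16, 2.05], [-2.99, -0.16], [-3.1, 3.1]. Speed limits (rad/s): [2.79, 2.79, 3.14, 3.14, 3.14, 3.14].

### API

Orientations are given as a unit quaternion [x, y, z, w].
In Python, from bench import read_state, get_image, job_done, recognise, place_of, grip_point_offset gives the robot as it stands. The module is installed in compiled form; this text tells all that it offers.
- The arm moves only by the tool carry_out, never from a script. Its arguments are lists of equal length, an entry for each row: "slide": the shift along the tool's x, y, z in m, a list of three; "roll": the turn about the tool's z in degrees; "claw": the finger opening in m, from 0 to 0.0854. A call has 1 to 8 rows; each row is the pose to reach, as a shift and turn from the pose commanded when the call began, along the tool's axes at that moment; what a row does not reach only later rows make up. A row lasts 1/8 s, in which the tool goes at most 62.5 mm and 10.7 degrees, less where a joint would pass 70% of its speed; a pose out of reach is approached as far as the arm can. A call with a gripper value outside its range is refused whole. The fingers move at their own pace and stop on an object; the grip force is fixed at half the most. Time passes only in rows, so rows that repeat a pose let the fingers close. It gives the time, the measured TCP pose, the force, the opening and the grip force at its end, in the units of the state.
- read_state(): the state, without advancing time (a new reading comes with each control period).
- get_image(name): name is "scene" or "side" or "wrist"; returns a dict with "img" (384x512x3 uint8, red, green, blue), "z_map" (384x512 float32, mm along the optical axis (not along the pixel's ray), 0 where there is no reading), "mtx" (3x3 intrinsics, pixels), "k1" (the pictures are not rectified: a ray, as slopes to the right and down, at radius r is drawn at 1 + k1 r^2 times it, then the intrinsics apply), "world_from_camera" (4x4, takes a point from camera to world coordinates); the wrist camera has in their place "T_tool_cam" (4x4, takes a point from camera to tool coordinates, whose origin is the TCP and whose axes are the flange's). Camera axes: x right, y up, looking along -z (the intrinsics and any distortion apply to the point x, -y, -z); pixel columns grow to the right and rows downward; lengths in mm; the calibration is good to about 2 mm. A picture is of the moment at which its call begins: read the wrist's pose just before it.
- job_done(): hands the job in; it is judged then, once.
Trained networks look in a picture, given as the dict that the camera call returned (one of the last four; its "shot" number tells which), for a name from the list of things; names that differ only in an ending like _2 or _b are one class to them, and where a whole thing is asked for, a point or a joint stands for the part that bears it (a point fixed in the world has none). Each returns a list of dicts, best first, with "conf" (0 to 1); they miss things now and then, are a little off and sometimes report something else, mostly with a low value. They report only what shows in the picture. A call takes as long as a camera call. They do not tell look-alikes from the thing itself.
- recognise(picture, thing): "at" ([column, row] in pixels, amid what is visible of it).
- place_of(picture, thing): "at" ([column, row] in pixels: a listed point, or the origin of a listed thing).
The state is a dict: "clock": time; "joints": joint angles; "joint_vel": joint speeds; "joint_efforts": joint torques, N m; "position": TCP position; "ee_rot": TCP orientation; "contact_force": force on the tool from outside, world axes, zero at the start; "wrist_torque": the same for the moment, N m; "gripper_width": finger opening in mm; "grasp_force": force on a finger pad.
Only numpy, scipy, OpenCV 4.12 (cv2) and the standard library are available. Lean on these libraries where they do the work, as an engineer would, in place of code of your own. Each camera call takes 0.05 s, during which the arm holds its last target. There are 200 camera calls.

## Working session

There is one attempt and no reset: what is moved stays moved. The work goes in short steps, Python scripts to look and compute and a tool call to move; the robot and the scene stay as the last step left them, time stands still between calls to the robot, and variables do not carry over. Pictures are saved under pics/ and viewed, at most 12 in all, crops included, and the job is handed in when it is done.

Besides the shell and the picture viewer there is one more tool, called after ">>>" as a command line: name --pt "numbers of a row" for each row, then --argument value for the rest. carry_out: Moves the arm, as the interface text tells. Its arguments: {"type":"object","properties":{"slide":{"type":"array"},"roll":{"type":"array"},"claw":{"type":"array"}},"required":["slide","roll","claw"]}

```bash
mkdir -p pics; cat > h.py <<'E'
import numpy as np, cv2
from bench import *
from scipy.spatial.transform import Rotation as R
def pose(s=None):
    s=s or read_state(); T=np.eye(4); T[:3,:3]=R.from_quat(s['ee_rot']).as_matrix(); T[:3,3]=s['position']; return T
def cam(p,T=None):
    return p['world_from_camera'] if 'world_from_camera' in p else T@p['T_tool_cam']
def ray(p,uv,W):
    K=np.array(p['mtx'],float); d=np.array([(uv[0]-K[0,2])/K[0,0],(uv[1]-K[1,2])/K[1,1]]); u=d.copy()
    for _ in range(30): u=d/(1+p['k1']*(u@u))
    W=np.array(W); return W[:3,3], W[:3,:3]@np.array([u[0],-u[1],-1.])
def at_z(p,uv,z,T=None):
    o,d=ray(p,uv,cam(p,T)); return o+d*(z-o[2])/d[2]
def depth(p,uv,T=None):
    o,d=ray(p,uv,cam(p,T)); c,r=int(round(uv[0])),int(round(uv[1]))
    w=p['z_map'][max(r-2,0):r+3,max(c-2,0):c+3]; w=w[w>0]
    return o+d*np.median(w) if len(w) else None
def cloud(p,T=None):
    K=np.array(p['mtx'],float); h,w=p['z_map'].shape; v,u=np.mgrid[:h,:w]
    d=np.stack([(u-K[0,2])/K[0,0],(v-K[1,2])/K[1,1]],-1); q=d.copy()
    for _ in range(30): q=d/(1+p['k1']*(q**2).sum(-1,keepdims=True))
    W=np.array(cam(p,T)); c=np.stack([q[...,0],-q[...,1],-np.ones((h,w))],-1)*p['z_map'][...,None]
    P=c@W[:3,:3].T+W[:3,3]; P[p['z_map']<=0]=np.nan; return P
def save(p,n): cv2.imwrite('pics/'+n,p['img'][...,::-1])
E
python3 - <<'E'
from h import *
np.set_printoptions(precision=1,suppress=True)
print(grip_point_offset if not callable(grip_point_offset) else grip_point_offset())
s=read_state(); print(s['ee_rot'],s['contact_force'])
ims=[]
for n in ['scene','side']:
    p=get_image(n); ims.append(p['img'])
    print(n,np.array(p['world_from_camera'])[:3,3], p['k1'])
    for t,z in dict(disc=6,square_tile=6,tray=0,tray_lip=6,lifter=0,balance=0,pan=60,tare_key=50,power_key=50).items():
        for r in place_of(p,t)[:2]:
            print(t,round(r['conf'],2),np.array(r['at']),at_z(p,r['at'],z),depth(p,r['at']))
    np.savez('/tmp/'+n,**{k:np.array(v) for k,v in p.items()})
for n,i in zip(['scene','side'],ims): cv2.imwrite(f'pics/{n}0.png',cv2.resize(i,None,fx=1.5,fy=1.5)[...,::-1])
E
```

```text
154.70000000000002
[-0.2  1.   0.  -0. ] [-0.8  1.3  0. ]
scene [ 853.1  698.6 1167.2] -0.05692060474845979
disc 0.88 [294.2 239.8] [487.6 249.    6. ] [491.9 254.3  19.7]
disc 0.88 [306.1 181.8] [330.3  69.6   6. ] [334.9  75.   16. ]
square_tile 0.72 [255.1 253.1] [623.5 230.4   6. ] [626.  235.5  18.7]
square_tile 0.17 [268.5 115. ] [ 290.1 -286.8    6. ] [ 299.9 -269.6   26.3]
tray 0.64 [268.3 244.5] [569.7 221.3   0. ] [571.6 224.4   7.8]
tray_lip 0.77 [283.6 268.6] [568.7 319.9   6. ] [570.5 322.3  13.4]
lifter 0.72 [237.7 192.6] [568.3  -9.1   0. ] [570.   -5.    6.9]
balance 0.7 [209.1 132.4] [ 542.2 -320.7    0. ] [ 558.6 -267.    61.6]
pan 0.87 [201.5 124. ] [ 566.6 -321.9   60. ] [ 567.  -320.5   61.5]
pan 0.35 [224.1 105. ] [ 446.  -373.7   60. ] [ 443.8 -379.6   53.9]
tare_key 0.5 [226.7 104.4] [ 431.6 -381.5   50. ] [ 431.1 -383.    48.5]
side [ -23.3 1110.9  791. ] 0.04500585669570454
disc 0.91 [308.9 216. ] [339.7  76.6   6. ] [336.2  86.6  13.6]
disc 0.87 [247.6 233.6] [474.9 248.2   6. ] [466.4 263.   19.5]
square_tile 0.6 [204.4 222.3] [627.7 259.4   6. ] [457.4 482.2 211.4]
tray 0.87 [228.7 221.8] [563.4 215.3   0. ] [558.  223.6   7.3]
tray_lip 0.69 [210.1 239.9] [561.9 326.    6. ] [444.2 483.9 163.9]
tray_lip 0.62 [205.1 222.9] [623.8 261.1   6. ] [456.1 481.4 209.4]
lifter 0.91 [257.4 189.8] [570.7   0.4   0. ] [567.7   6.    4. ]
lifter 0.21 [206.2 279.2] [483.5 464.7   0. ] [458.  497.2  39.9]
balance 0.9 [301.4 152.5] [ 541.5 -349.3    0. ] [ 501.9 -247.    55.4]
pan 0.64 [292.6 143. ] [ 564.3 -302.7   60. ] [ 564.  -302.    60.4]
tare_key 0.56 [207.2 185.1] [704.8 121.6  50. ] [735.8  79.4  18.4]
tare_key 0.52 [324.2 144.3] [ 449.7 -368.2   50. ] [ 449.3 -367.    50.6]
```

View pics/scene0.png

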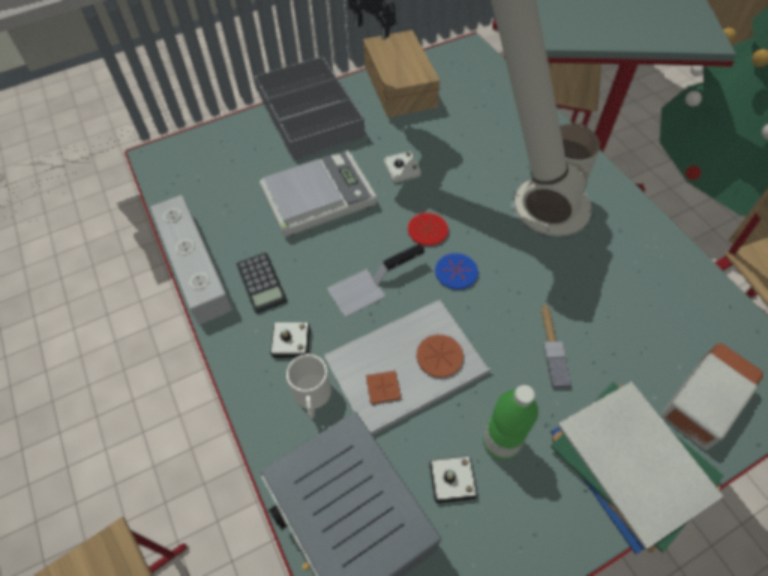

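View pics/side0.png

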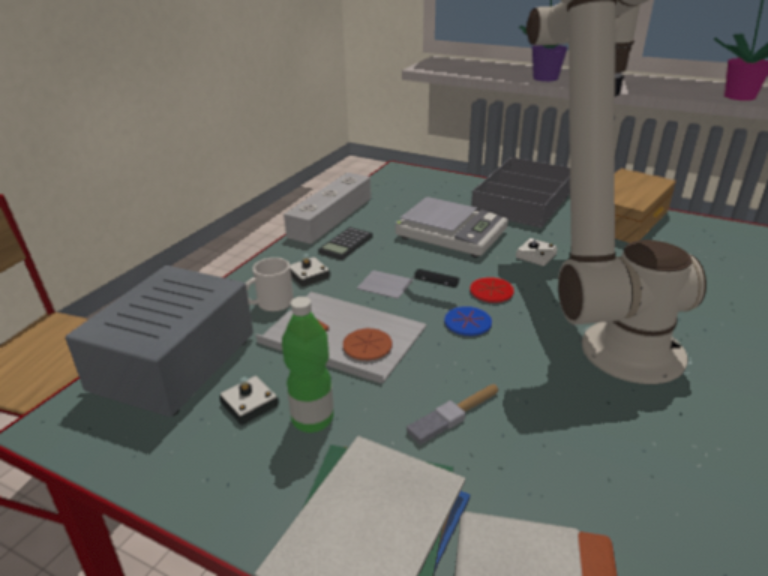

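The wanted disc is the terracotta round at scene px (440,355) on the tray. The look-alikes to reject are the red disc at (428,230) and the blue disc at (457,271), both off the tray. The square tile is at (383,387), the lifter blade at (355,292) with its handle at (405,257), and the balance at (318,190). I'll check a close crop and compute the first move.

```bash
cat >> h.py <<'E'
def plan(tgt,yaw_deg=None,T=None):
    """slide (m, tool axes) and roll (deg) to reach TCP target with tool x axis at world yaw"""
    T=pose() if T is None else T
    s=T[:3,:3].T@(np.array(tgt)-T[:3,3])/1000
    yaw=np.degrees(np.arctan2(T[1,0],T[0,0])); r=None
    if yaw_deg is not None: r=-((yaw_deg-yaw+180)%360-180)
    return s.round(4),r,yaw
E
python3 - <<'E'
from h import *
np.set_printoptions(precision=2,suppress=True)
T=pose(); print(T)
p=get_image('wrist'); print(np.array(p['T_tool_cam']),p['mtx'])
print(plan([430,-350,420]))
s=dict(np.load('/tmp/scene.npz'))
c=cv2.resize(s['img'][190:300,200:340],None,fx=4,fy=4,interpolation=cv2.INTER_CUBIC)
d=cv2.resize(p['img'],None,fx=0.5,fy=0.5)
cv2.imwrite('pics/crop1.png',c[...,::-1])
# lifter handle from dark pixels; tray corners
for n,uv in dict(h1=(390,268),h2=(422,250),tl=(327,357),tt=(440,302),tr=(490,372),tb=(372,430)).items():
    print(n,at_z(s,np.array(uv)/1.5,60 if n[0]=='h' else 6))
E
```

```text
[[  -0.93   -0.37    0.    228.81]
 [  -0.37    0.93   -0.   -581.58]
 [   0.     -0.     -1.    404.73]
 [   0.      0.      0.      1.  ]]
[[ 0.    0.95  0.3  75.94]
 [ 1.   -0.   -0.    0.18]
 [-0.    0.3  -0.95 31.08]
 [ 0.    0.    0.    1.  ]] [[311.4    0.   256.19]
 [  0.   311.4  190.94]
 [  0.     0.     1.  ]]
(array([-0.27,  0.14, -0.02]), None, np.float64(-158.5260793890813))
h1 [488.94  12.    60.  ]
h2 [397.69   1.82  60.  ]
tl [706.9 124.7   6. ]
tt [413.79 119.31   6.  ]
tr [409.4  324.44   6.  ]
tb [695.02 319.68   6.  ]
```

View pics/crop1.png

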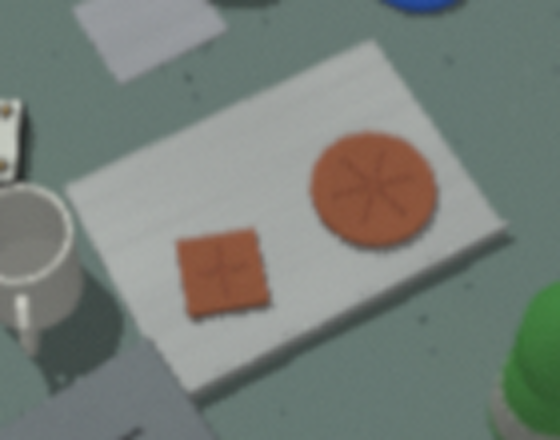

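The crop shows the terracotta round with the snowflake at (375,190) and the square tile at (223,272), both on the tray, so the choice is confirmed. Next I'll move over the balance with the fingers shut.

>>> carry_out --pt "-0.04 0.02 0" --pt "-0.09 0.045 0" --pt "-0.14 0.07 0" --pt "-0.19 0.1 0" --pt "-0.24 0.125 0" --pt "-0.27 0.14 0" --pt "-0.27 0.14 0" --roll '[0,0,0,0,0,0,0]' --claw '[0,0,0,0,0,0,0]'

```text
clock: 1.92
position: [430.2, -350.9, 404.9]
ee_rot: [-0.188, 0.982, -0.0, 0.0]
contact_force: [-0.3, -0.7, 0.6]
gripper_width: 0.2
grasp_force: 0.0
```

```bash
python3 - <<'E'
from h import *
np.set_printoptions(precision=1,suppress=True)
T=pose(); p=get_image('wrist'); save(p,'w1.png')
np.savez('/tmp/w1',T=T,**{k:np.array(v) for k,v in p.items()})
for t,z in dict(tare_key=50,power_key=50,pan=60,balance=0).items():
    for r in place_of(p,t)[:3]: print(t,round(r['conf'],2),np.array(r['at']),at_z(p,r['at'],z,T),depth(p,r['at'],T))
P=cloud(p,T); m=(abs(P[...,2]-60)<5)
q=P[m][:,:2].astype(np.float32); 
m8=m.astype(np.uint8); n,l,st,c=cv2.connectedComponentsWithStats(m8)
for i in np.argsort(-st[1:,4])[:2]+1:
    q=P[l==i]; print(st[i],cv2.minAreaRect(q[:,:2].astype(np.float32)),np.median(q[:,2]))
E
```

```text
tare_key 0.91 [237.6 173. ] [ 442.4 -367.3   50. ] [ 442.1 -367.3   51.3]
power_key 0.48 [340.9 219.1] [ 449.3 -240.6   50. ] [ 449.3 -240.7   50.2]
balance 0.79 [255.2 238.1] [ 529.4 -312.6    0. ] [ 420.5 -355.1  239.7]
[ 169  206  100   83 3504] ((543.3229370117188, -353.8548278808594), (78.66348266601562, 107.70881652832031), 87.11104583740234) 59.68858232588576
[   0    0  110  216 1801] ((463.5873718261719, -576.4118041992188), (209.09274291992188, 111.81732177734375), 25.505935668945312) 59.38283917637614
```

View pics/w1.png

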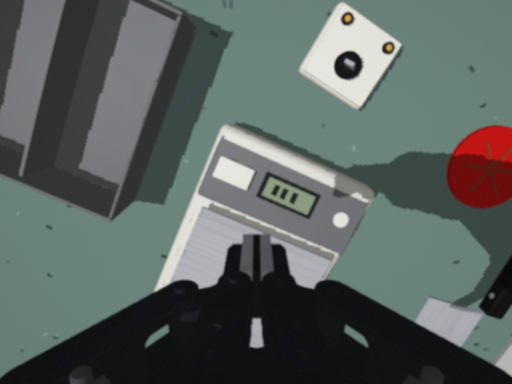

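The balance is clear from here: wide tare key at (236,172), round power key at (341,219), balance yaw about -3°. I'll turn and come down above the tare key.

>>> carry_out --pt "-0.002 -0.01 0.03" --pt "-0.005 -0.019 0.08" --pt "-0.005 -0.019 0.13" --pt "-0.005 -0.019 0.16" --pt "-0.005 -0.019 0.17" --pt "-0.005 -0.019 0.17" --roll '[8,16,24,24,24,24]' --claw '[0,0,0,0,0,0]'

```text
clock: 2.92
position: [440.3, -369.0, 234.9]
ee_rot: [0.022, 1.0, -0.0, -0.0]
contact_force: [-0.2, 0.0, 1.0]
gripper_width: 0.1
grasp_force: 0.0
```

>>> carry_out --pt "0 0 0.004" --pt "0 0 0.007" --pt "0 0 0.009" --pt "0 0 0.01" --pt "0 0 0.01" --roll '[0,0,0,0,0]' --claw '[0,0,0,0,0]'

```text
clock: 3.55
position: [440.6, -368.3, 225.0]
ee_rot: [0.022, 1.0, -0.0, 0.0]
contact_force: [-0.3, 0.4, 1.9]
gripper_width: 0.1
grasp_force: 0.9
```

>>> carry_out --pt "0 0 0.0005" --pt "0 0 0.001" --pt "0 0 0.001" --pt "0 0 0.001" --roll '[0,0,0,0]' --claw '[0,0,0,0]'

```text
clock: 4.05
position: [440.6, -368.4, 224.0]
ee_rot: [0.022, 1.0, -0.0, 0.0]
contact_force: [0.2, 1.0, 3.8]
gripper_width: -0.0
grasp_force: 2.1
```

>>> carry_out --pt "0 0 0.0005" --pt "0 0 0.001" --pt "0 0 0.001" --pt "0 0 0.001" --roll '[0,0,0,0]' --claw '[0,0,0,0]'

```text
clock: 4.55
position: [440.7, -368.3, 223.8]
ee_rot: [0.022, 1.0, -0.0, 0.0]
contact_force: [-0.4, 2.1, 8.0]
gripper_width: -0.2
grasp_force: 4.3
```

Pressed with about 7 N net for more than 0.15 s. Now I'll raise and go over to look at the lifter and tray.

>>> carry_out --pt "0 0 -0.03" --pt "0 0.01 -0.09" --pt "-0.02 0.05 -0.13" --pt "-0.04 0.1 -0.16" --pt "-0.07 0.15 -0.18" --pt "-0.1 0.2 -0.2" --pt "-0.12 0.255 -0.2" --pt "-0.14 0.31 -0.2" --roll '[0,0,0,0,0,0,0,0]' --claw '[0,0,0.05,0.06,0.06,0.06,0.06,0.06]'

```text
clock: 5.55
position: [594.3, -63.1, 422.0]
ee_rot: [0.022, 1.0, 0.0, -0.001]
contact_force: [1.2, 0.2, 0.6]
gripper_width: 60.0
grasp_force: 0.0
```

>>> carry_out --pt "-0.015 0.055 0" --pt "-0.03 0.11 0" --pt "-0.05 0.15 0" --pt "-0.06 0.17 0" --pt "-0.06 0.17 0" --pt "-0.06 0.17 0" --roll '[0,0,0,0,0,0]' --claw '[0.06,0.06,0.06,0.06,0.06,0.06]'

```text
clock: 6.3
position: [661.1, 101.9, 421.9]
ee_rot: [0.022, 1.0, -0.0, -0.001]
contact_force: [0.5, 0.4, 0.3]
gripper_width: 60.2
grasp_force: 0.0
```

```bash
python3 - <<'E'
from h import *
np.set_printoptions(precision=1,suppress=True)
T=pose(); print(T); p=get_image('wrist'); save(p,'w2.png')
np.savez('/tmp/w2',T=T,**{k:np.array(v) for k,v in p.items()})
for t,z in dict(lifter=0,disc=6,square_tile=6,tray_lip=6,tray=0).items():
    for r in place_of(p,t)[:3]: print(t,round(r['conf'],2),np.array(r['at']),at_z(p,r['at'],z,T),depth(p,r['at'],T))
E
```

```text
[[ -1.    0.   -0.  661.1]
 [  0.    1.   -0.  101.9]
 [  0.   -0.   -1.  421.9]
 [  0.    0.    0.    1. ]]
lifter 0.82 [172.   90.3] [575.4   4.5   0. ] [575.4   4.9   1.9]
disc 0.92 [374.9   1.9] [491.4 241.    6. ] [494.1 237.1  17.2]
square_tile 0.97 [378.5 134.2] [638.  253.9   6. ] [636.4 249.6  17.2]
tray_lip 0.67 [442.6  64.3] [559.2 324.7   6. ] [559.7 320.7  12.9]
tray 0.66 [354.8  72. ] [564.1 223.2   0. ] [564.4 221.4   5.8]
```

View pics/w2.png

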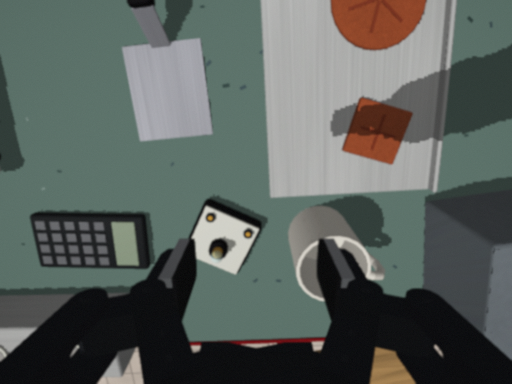

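Blade corners are near (123,45), (200,38), (212,134) and (138,140). The disc is cut off at the top (375,2) and the lip is at the right (445,60). I'll move back 130 mm in x for the full view.

>>> carry_out --pt "0.05 0.01 0" --pt "0.1 0.03 0" --pt "0.14 0.03 0" --pt "0.14 0.03 0" --pt "0.14 0.03 0" --roll '[0,0,0,0,0]' --claw '[0.06,0.06,0.06,0.06,0.06]'

```text
clock: 7.22
position: [523.1, 138.4, 423.4]
ee_rot: [0.022, 1.0, 0.0, 0.001]
contact_force: [0.4, 0.2, 0.6]
gripper_width: 60.0
grasp_force: 0.0
```

```bash
python3 - <<'E'
from h import *
np.set_printoptions(precision=1,suppress=True)
w=dict(np.load('/tmp/w2.npz'))
for uv in [(123,45),(200,38),(212,134),(138,140)]: print('blade',at_z(w,uv,2,w['T']))
T=pose(); p=get_image('wrist'); save(p,'w3.png')
np.savez('/tmp/w3',T=T,**{k:np.array(v) for k,v in p.items()})
for t,z in dict(lifter=0,disc=6,square_tile=6,tray_lip=6).items():
    for r in place_of(p,t)[:2]: print(t,round(r['conf'],2),np.array(r['at']),at_z(p,r['at'],z,T))
def rect(P,m,name):
    n,l,st,c=cv2.connectedComponentsWithStats(m.astype(np.uint8))
    i=1+np.argmax(st[1:,4]); q=P[l==i]; q=q[~np.isnan(q[:,0])]
    print(name,st[i],q.mean(0),np.median(q[:,2]),cv2.minAreaRect(q[:,:2].astype(np.float32)))
for nm,p,T in (('w2',w,w['T']),('w3',p,T)):
    P=cloud(p,T); X,Y,Z=P[...,0],P[...,1],P[...,2]
    hsv=cv2.cvtColor(p['img'],cv2.COLOR_RGB2HSV)
    clay=(hsv[...,1]>120)&((hsv[...,0]<15)|(hsv[...,0]>172))
    rect(P,clay&(Y>150)&(X<560),nm+' disc'); rect(P,clay&(Y>150)&(X>560),nm+' tile')
    rect(P,(Z>32)&(Z<75)&(Y>-60)&(Y<60)&(X<540)&(X>300),nm+' handle')
    # lip: points near y>290 with Z>13
    m=(Z>11)&(Z<25)&(Y>290)&(Y<340)&(X<700)&(X>400)&~clay; q=P[m]
    for a in range(420,700,40):
        s=q[(q[:,0]>a)&(q[:,0]<a+40)]
        if len(s)>5: print(a,len(s),np.percentile(s[:,1],[3,50,97]),np.median(s[:,2]))
    m=(abs(Z-6)<4)&(Y>180)&(Y<300)&(X>550)&(X<580); print('tray z',np.nanmedian(Z[m]), 'bench z',np.nanmedian(Z[(X>560)&(X<600)&(Y>60)&(Y<100)]),'blade z',np.nanmedian(Z[(X>550)&(X<590)&(Y>-20)&(Y<20)]))
E
```

```text
blade [522.3 -46.2   2. ]
blade [519.8  43.8   2. ]
blade [629.5  48.5   2. ]
blade [632.5 -44.9   2. ]
lifter 0.76 [156.2 199.5] [576.4   3.    0. ]
disc 0.92 [335.9 125. ] [488.2 238.2   6. ]
square_tile 0.77 [341.4 232.9] [633.4 250.5   6. ]
square_tile 0.58 [153.5 197.4] [571.4   2.    6. ]
tray_lip 0.96 [398.6 176.5] [557.  321.7   6. ]
w2 disc [ 331    0   95   49 3594] [512.5 239.7  17.3] 17.26306331738087 ((516.2241821289062, 240.23550415039062), (102.54637908935547, 48.83270263671875), 88.3719253540039)
w2 tile [ 343   98   69   66 2911] [632.2 247.   16.3] 16.293350040565883 ((633.1646728515625, 247.656982421875), (65.11872100830078, 64.25679779052734), 71.61123657226562)
w2 handle [126   0  35  26 585] [499.6  -2.8  46.6] 46.57377565098193 ((499.9373474121094, -2.812246322631836), (17.796436309814453, 24.06878089904785), 2.9810266494750977)
460 54 [308.4 320.9 324.2] 18.8054107820237
500 336 [319.  321.  325.1] 19.322333769378076
540 303 [319.9 321.6 325.3] 19.545136293320013
580 278 [320.5 322.2 326.1] 19.48179907129301
620 257 [321.1 322.5 326.1] 19.393403814518194
660 2
[... 342 characters left out ...]
6  16.1] 16.11766443775511 ((631.4495849609375, 248.4788360595703), (64.86759185791016, 64.52862548828125), 73.1491470336914)
w3 handle [  93   43   51  113 2958] [445.4  -3.1  56.9] 59.08039503080357 ((450.3984375, -5.06468391418457), (117.35625457763672, 24.959909439086914), 2.6309549808502197)
420 252 [318.2 320.2 323.8] 19.649770190271795
460 275 [291.8 320.5 324.3] 19.36370820632544
500 238 [319.  320.7 324.5] 19.841358668308146
540 179 [319.6 322.  325.1] 19.7726122773326
580 165 [321.5 322.6 325.6] 19.4032271049453
620 150 [321.  323.  325.9] 19.79313684709959
660 158 [321.2 322.9 326.8] 20.029873697293567
tray z 5.602684600836369 bench z -0.39377570226201897 blade z 1.559010398422231
```

View pics/w3.png

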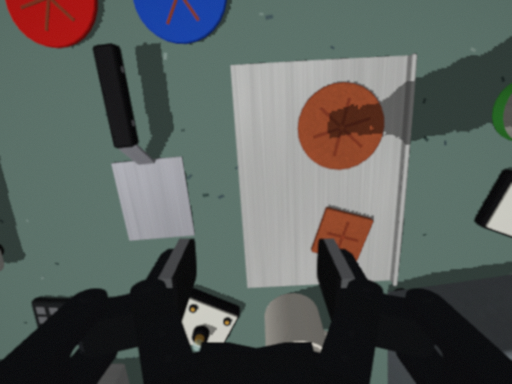

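The view shows everything needed: blade centre about (576,1.5), yaw 2°, handle along px (118,95), disc centre (489,241), lip at y≈320, tray +x yaw about 90.8°. The grip point is about (476,-2). Going there.

>>> carry_out --pt "0.01 -0.05 0.01" --pt "0.025 -0.1 0.04" --pt "0.041 -0.142 0.07" --pt "0.041 -0.142 0.12" --pt "0.041 -0.142 0.14" --pt "0.041 -0.142 0.14" --pt "0.041 -0.142 0.14" --roll '[-2,-4.5,-4.5,-4.5,-4.5,-4.5,-4.5]' --claw '[0.06,0.06,0.06,0.06,0.06,0.06,0.06]'

```text
clock: 8.35
position: [476.5, -1.4, 283.5]
ee_rot: [-0.017, 1.0, 0.0, 0.001]
contact_force: [0.5, 0.5, 0.2]
gripper_width: 60.0
grasp_force: 0.0
```

```bash
python3 - <<'E'
from h import *
np.set_printoptions(precision=2,suppress=True)
s=read_state(); print(np.degrees(s['joints'])); print(plan([476,-2,204],182))
T=pose(s); p=get_image('wrist')
P=cloud(p,T); X,Y,Z=P[...,0],P[...,1],P[...,2]
for lo,hi,x0,x1 in ((50,70,300,600),(0.8,6,450,650)):
    m=(Z>lo)&(Z<hi)&(abs(Y)<60)&(X>x0)&(X<x1)&(p['z_map']>150); q=P[m]
    if len(q)>50: print(len(q),cv2.minAreaRect(q[:,:2].astype(np.float32)),np.median(q[:,2]))
print([ (r['conf'],at_z(p,r['at'],0,T)) for r in place_of(p,'lifter')[:2]])
E
```

```text
[  19.44   15.36  -29.51    0.03  -45.04 -107.47]
(array([ 0.  , -0.  ,  0.08]), np.float64(-0.012477536908590992), np.float64(-178.01247753690862))
5900 ((443.32818603515625, -6.075462341308594), (103.39324951171875, 24.278362274169922), 2.9631195068359375) 59.42671798674915
9491 ((549.2076416015625, -0.013149261474609375), (119.37947845458984, 197.7680206298828), 89.81558227539062) 1.7542494825849246
[(0.91, array([575.41,  -0.08,   0.  ]))]
```

>>> carry_out --pt "0 -0.003 0.03" --pt "0 -0.003 0.06" --pt "0 -0.003 0.079" --pt "0 -0.003 0.079" --pt "0 -0.003 0.079" --pt "0 -0.003 0.079" --pt "0 -0.003 0.079" --pt "0 -0.003 0.079" --roll '[-1,-1,-1,-1,-1,-1,-1,-1]' --claw '[0.06,0.06,0.06,0.06,0.0,0.0,0.0,0.0]'

```text
clock: 9.45
position: [476.2, -4.3, 204.9]
ee_rot: [-0.026, 1.0, 0.0, 0.001]
contact_force: [-0.8, 0.5, 5.7]
gripper_width: 22.8
grasp_force: 61.1
```

>>> carry_out --pt "0 0 -0.015" --pt "0 0 -0.04" --pt "0 0 -0.065" --pt "0 0 -0.08" --pt "0 0 -0.08" --roll '[0,0,0,0,0]' --claw '[0,0,0,0,0]'

```text
clock: 10.07
position: [475.6, -4.5, 284.5]
ee_rot: [-0.026, 1.0, 0.0, 0.001]
contact_force: [-0.0, 0.4, -2.2]
gripper_width: 23.2
grasp_force: 60.1
```

```bash
cat >> h.py <<'E'
def blade(p,T,lo=-6,hi=6):
    """points of blade in tool frame: fit plane; prints pitch in deg, outline"""
E
python3 - <<'E'
from h import *
np.set_printoptions(precision=2,suppress=True)
for n in ['side','scene']:
    p=get_image(n); T=pose(); P=cloud(p)
    b=np.array([575.6,.8]); X,Y,Z=P[...,0],P[...,1],P[...,2]
    m=(abs(X-b[0])<50)&(abs(Y-b[1])<40)&(Z>50)&(Z<110); q=P[m]
    if len(q)<20: print(n,len(q)); continue
    A=np.c_[q[:,0]-b[0],q[:,1]-b[1],np.ones(len(q))]; c,*_=np.linalg.lstsq(A,q[:,2],rcond=None)
    r=q[:,2]-A@c; k=abs(r)<4; c,*_=np.linalg.lstsq(A[k],q[k,2],rcond=None)
    print(n,len(q),'pitch up deg',np.degrees(c[0]),'rollslope',np.degrees(c[1]),'z',c[2],r.std())
s=read_state(); print(s['position'],s['wrist_torque'])
E
```

```text
side 308 pitch up deg 0.07036289453379836 rollslope 0.15993154848249813 z 82.19493230314009 1.5818565665318838
scene 573 pitch up deg -0.5236540840727041 rollslope -0.2267895789782752 z 82.64992248628154 2.28586371062968
[475.14  -4.64 283.01] [-0.    0.15 -0.01]
```

The lifter is held rigidly and stays level, with its underside at TCPz-204.8. I'll turn it 88° to point at the tray lip, in line with the disc.

>>> carry_out --pt "0 0 0" --pt "-0.002 0 0" --pt "-0.005 0 0" --pt "-0.008 0 0" --pt "-0.012 0 0" --pt "-0.014 0 0" --pt "-0.017 0 0" --pt "-0.017 0 0" --roll '[-5,-14,-24,-34,-42,-48,-50,-50]' --claw '[0,0,0,0,0,0,0,0]'

```text
clock: 11.18
position: [492.8, -3.7, 283.1]
ee_rot: [-0.445, 0.895, 0.0, -0.001]
contact_force: [-0.9, -0.8, -2.2]
gripper_width: 23.0
grasp_force: 60.0
```

>>> carry_out --pt "0 0 0" --pt "0 0 0.01" --pt "0 0 0.03" --pt "0 0 0.05" --pt "0 0 0.06" --pt "0 0 0.06" --pt "0 0 0.06" --roll '[-8,-18,-28,-35,-37.8,-37.8,-37.8]' --claw '[0,0,0,0,0,0,0]'

```text
clock: 12.05
position: [493.0, -3.6, 224.1]
ee_rot: [0.712, -0.703, 0.0, -0.0]
contact_force: [0.7, -0.7, -0.4]
gripper_width: 23.4
grasp_force: 60.0
```

```bash
python3 - <<'E'
from h import *
np.set_printoptions(precision=2,suppress=True)
s=read_state(); print(s['position'],s['contact_force'],plan([491,-5,210.8],-89.2))
T=pose(s); p=get_image('wrist'); save(p,'w4.png')
for t,z in dict(disc=6,lifter=18).items(): print(t,[(round(r['conf'],2),r['at'],at_z(p,r['at'],z,T)) for r in place_of(p,t)[:3]])
E
```

```text
[492.97  -3.56 224.1 ] [ 0.7  -0.73 -0.42] (array([0.  , 0.  , 0.01]), np.float64(-0.08388277907238262), np.float64(-89.28388277907239))
disc [(0.96, [465.2, 296.9], array([341.89,  56.98,   6.  ]))]
lifter [(0.57, [254.4, 353.7], array([493.24,  96.72,  18.  ]))]
```

View pics/w4.png

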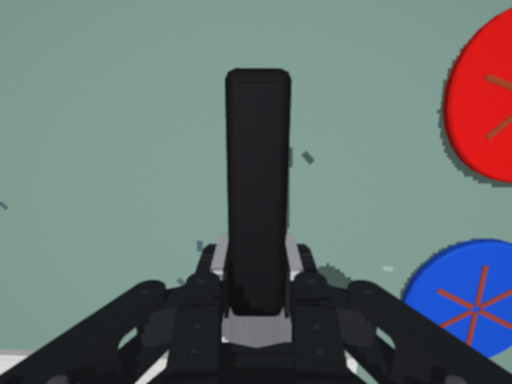

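The wrist view now shows the handle straight in the fingers (258,190), with the red and blue discs at the right. I'll lower until the blade touches the tray.

>>> carry_out --pt "0 0.002 0.008" --pt "0 0.002 0.011" --pt "0 0.002 0.0125" --pt "0 0.002 0.0125" --roll '[0,0,0,0]' --claw '[0,0,0,0]'

```text
clock: 12.7
position: [490.7, -3.6, 211.2]
ee_rot: [0.712, -0.702, -0.0, 0.0]
contact_force: [-1.4, 1.2, -0.1]
gripper_width: 23.2
grasp_force: 60.2
```

>>> carry_out --pt "0 0 0.0005" --pt "0 0 0.001" --pt "0 0 0.001" --roll '[0,0,0]' --claw '[0,0,0]'

```text
clock: 13.08
position: [490.9, -3.7, 210.6]
ee_rot: [0.712, -0.702, 0.0, -0.0]
contact_force: [-0.7, -1.4, 2.5]
gripper_width: 23.0
grasp_force: 60.6
```

>>> carry_out --pt "-0.01 0 0" --pt "-0.025 0 0" --pt "-0.035 0 0" --pt "-0.043 0 0" --pt "-0.051 0 0" --pt "-0.059 0 0" --pt "-0.067 0 0" --pt "-0.075 0 0" --roll '[0,0,0,0,0,0,0,0]' --claw '[0,0,0,0,0,0,0,0]'

```text
clock: 14.08
position: [490.0, 72.0, 211.1]
ee_rot: [0.712, -0.702, 0.001, -0.0]
contact_force: [0.1, -4.3, 8.8]
gripper_width: 23.0
grasp_force: 61.5
```

>>> carry_out --pt "-0.008 0 0" --pt "-0.016 0 0" --pt "-0.024 0 0" --pt "-0.032 0 0" --pt "-0.04 0 0" --pt "-0.046 0 0" --pt "-0.05 0 0" --pt "-0.05 0 0" --roll '[0,0,0,0,0,0,0,0]' --claw '[0,0,0,0,0,0,0,0]'

```text
clock: 15.08
position: [489.1, 122.1, 211.1]
ee_rot: [0.712, -0.702, 0.0, -0.0]
contact_force: [-1.4, -2.7, 7.5]
gripper_width: 23.0
grasp_force: 61.5
```

```bash
cat >> h.py <<'E'
def disc_fit(p,xr,yr,T=None):
    P=cloud(p,T); X,Y,Z=P[...,0],P[...,1],P[...,2]; hsv=cv2.cvtColor(p['img'],cv2.COLOR_RGB2HSV)
    m=(hsv[...,1]>100)&((hsv[...,0]<15)|(hsv[...,0]>172))&(X>xr[0])&(X<xr[1])&(Y>yr[0])&(Y<yr[1])
    q=P[m]; (c,r)=cv2.minEnclosingCircle(q[:,:2].astype(np.float32)); b=cv2.minAreaRect(q[:,:2].astype(np.float32))
    A=np.c_[q[:,:2]-q[:,:2].mean(0),np.ones(len(q))]; s,*_=np.linalg.lstsq(A,q[:,2],rcond=None)
    return len(q),np.r_[c,r].round(1),np.round(b[0],1),np.round(b[1],1),'z',round(float(np.median(q[:,2])),1),'slope',s[:2].round(3)
E
python3 - <<'E'
from h import *
ims=[]
for n in ['scene','side']:
    p=get_image(n); print(n,disc_fit(p,(400,560),(150,340)))
    w={'scene':(240,190),'side':(195,160)}[n]; ims.append(cv2.resize(p['img'][w[1]:w[1]+100,w[0]:w[0]+120],None,fx=3.3,fy=3.3,interpolation=cv2.INTER_CUBIC))
cv2.imwrite('pics/ins.png',np.hstack(ims)[...,::-1])
E
```

```text
scene (664, array([488.8, 270.1,  50.4]), array([489. , 270.5]), array([98.3, 94.7]), 'z', 22.1, 'slope', array([ 0.002, -0.   ]))
side (535, array([485.1, 268.6,  52.9]), array([487.3, 269. ]), array([99.5, 97.6]), 'z', 20.5, 'slope', array([ 0.005, -0.006]))
```

View pics/ins.png

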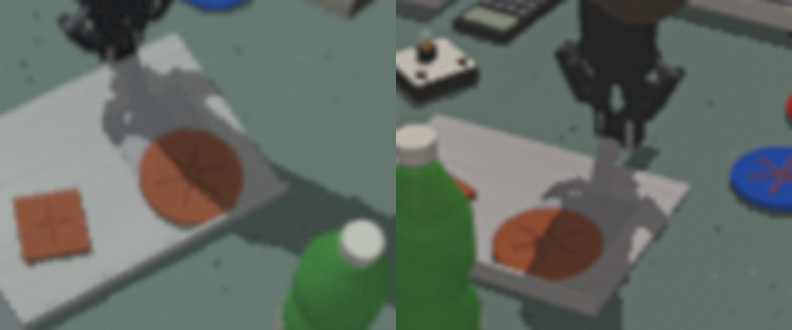

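The disc sits against the lip at y≈268 and is up about 2 mm, so the blade is under it with the tip at y≈277. Another 12 mm forward.

>>> carry_out --pt "-0.005 0 0" --pt "-0.01 0 0" --pt "-0.013 0 0" --pt "-0.013 0 0" --roll '[0,0,0,0]' --claw '[0,0,0,0]'

```text
clock: 15.68
position: [488.9, 135.0, 211.1]
ee_rot: [0.712, -0.702, 0.0, -0.0]
contact_force: [-0.6, -3.7, 8.6]
gripper_width: 23.1
grasp_force: 61.5
```

>>> carry_out --pt "0.001 0 -0.003" --pt "0.002 0 -0.01" --pt "0.002 0 -0.02" --pt "0.002 0 -0.03" --pt "0.002 0 -0.04" --pt "0.002 0 -0.045" --pt "0.002 0 -0.045" --roll '[0,0,0,0,0,0,0]' --claw '[0,0,0,0,0,0,0]'

```text
clock: 16.55
position: [488.9, 132.3, 255.7]
ee_rot: [0.712, -0.702, 0.0, -0.001]
contact_force: [-0.2, -0.1, -3.5]
gripper_width: 22.9
grasp_force: 59.8
```

```bash
python3 - <<'E'
from h import *
for n in ['scene','side']:
    p=get_image(n); print(n,disc_fit(p,(400,560),(150,345)))
s=read_state(); print(s['position'],s['contact_force'],s['wrist_torque'])
E
```

```text
scene (701, array([490.4, 267.1,  50. ]), array([489.6, 266.7]), array([97.4, 96.5]), 'z', 65.4, 'slope', array([-0.001, -0.013]))
side (564, array([489. , 266.9,  52.5]), array([487.5, 268.4]), array([96.9, 98.9]), 'z', 63.3, 'slope', array([ 0.004, -0.015]))
[488.68966204 132.23162968 255.03529838] [ 0.55298129  0.57776013 -3.60145964] [-0.39477046  0.01144977  0.05372441]
```

The disc is borne level and lifted (z top ≈65, centre 20 mm behind the blade tip). Next I'll measure the pan precisely and work out a smooth path.

```bash
python3 - <<'E'
from h import *
np.set_printoptions(precision=1,suppress=True)
for n in ['scene','side']:
    p=get_image(n); P=cloud(p); X,Y,Z=P[...,0],P[...,1],P[...,2]
    m=(abs(Z-60)<6)&(X>430)&(X<700)&(Y>-460)&(Y<-180)
    k,l,st,c=cv2.connectedComponentsWithStats(m.astype(np.uint8)); i=1+np.argmax(st[1:,4]); q=P[l==i]
    print(n,len(q),cv2.minAreaRect(q[:,:2].astype(np.float32)),q[:,2].mean())
    m=(Z>40)&(Z<66)&(X>380)&(X<720)&(Y>-480)&(Y<-180)
    k,l,st,c=cv2.connectedComponentsWithStats(m.astype(np.uint8)); i=1+np.argmax(st[1:,4]); q=P[l==i]
    print(' whole',len(q),cv2.minAreaRect(q[:,:2].astype(np.float32)))
    print(place_of(p,'pan')[:1],[at_z(p,r['at'],60) for r in place_of(p,'pan')[:1]])
    h=120 if n=='scene' else 120
    if n=='scene': c=p['img'][90:165,165:260]; cv2.imwrite('pics/bal.png',cv2.resize(c,None,fx=6,fy=6,interpolation=cv2.INTER_CUBIC)[...,::-1])
    np.savez('/tmp/b_'+n,**{k:np.array(v) for k,v in p.items()})
E
```

```text
scene 1339 ((546.8953857421875, -313.2550048828125), (171.78768920898438, 219.09490966796875), 83.48611450195312) 61.376786640657876
 whole 2282 ((532.271240234375, -311.3608093261719), (189.71612548828125, 260.2042541503906), 87.56739807128906)
[{'at': [201.5, 123.7], 'conf': 0.94}] [array([ 566. , -323.4,   60. ])]
side 472 ((561.6466674804688, -316.4358825683594), (167.87115478515625, 142.9104461669922), 86.74767303466797) 61.14771328409131
 whole 1163 ((514.124755859375, -307.31427001953125), (191.37486267089844, 230.75714111328125), 89.54190063476562)
[{'at': [292.9, 139.6], 'conf': 0.85}] [array([ 576.3, -333.4,   60. ])]
```

View pics/bal.png

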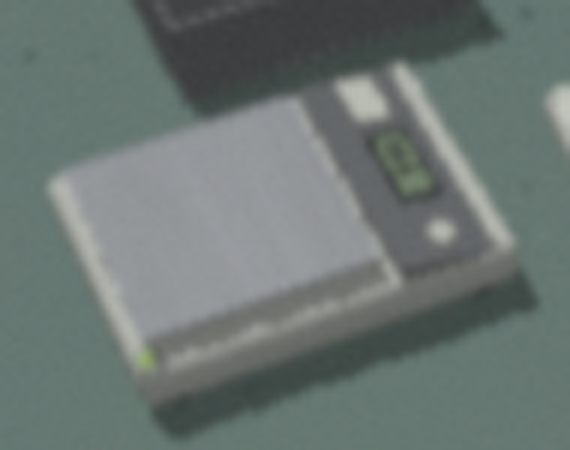

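Pan corners in the crop are (70,175), (300,97), (383,262) and (148,338).

```bash
python3 - <<'E'
from h import *
np.set_printoptions(precision=1,suppress=True)
p=dict(np.load('/tmp/b_scene.npz'))
q=np.array([at_z(p,np.array(uv)/6+(164.6,89.6),60) for uv in [(70,175),(300,97),(383,262),(148,338)]]); print(q,q.mean(0))
print([np.linalg.norm(q[i]-q[(i+1)%4]) for i in range(4)])
pan=np.array([567.,-314.]) if False else q.mean(0)[:2]
h=-30.; u=np.array([np.cos(np.radians(h)),np.sin(np.radians(h))])
goal=np.r_[pan+u*(12-135),320.]; print('goal',goal)
s=read_state(); P0=np.array(s['position']); y0=np.degrees(np.arctan2(pose(s)[1,0],pose(s)[0,0])); y1=-210.
print(y0,y1)
N=28; t=np.arange(0,N+1)/N; f=10*t**3-15*t**4+6*t**5
fz=np.clip(t*1.6,0,1); fz=10*fz**3-15*fz**4+6*fz**5
pos=P0[:2]+np.outer(f,goal[:2]-P0[:2]); z=P0[2]+fz*(goal[2]-P0[2]); yaw=y0+f*(y1-y0)
for a in range(0,N,8):
    c,sn=np.cos(np.radians(yaw[a])),np.sin(np.radians(yaw[a])); sl=[];ro=[]
    for b in range(a+1,min(a+8,N)+1):
        d=pos[b]-pos[a]; sl.append([round((c*d[0]+sn*d[1])/1000,4),round((sn*d[0]-c*d[1])/1000,4),round((z[a]-z[b])/1000,4)]); ro.append(round(yaw[a]-yaw[b],1))
    print(sl,ro,pos[min(a+8,N)],yaw[min(a+8,N)])
E
```

```text
[[ 642.7 -394.8   60. ]
 [ 481.3 -388.    60. ]
 [ 495.5 -229.5   60. ]
 [ 650.1 -242.3   60. ]] [ 567.4 -313.6   60. ]
[np.float64(161.55122931106277), np.float64(159.17188840340395), np.float64(155.17017907446004), np.float64(152.73060759669647)]
goal [ 460.9 -252.1  320. ]
-89.22605327637417 -210.0
[[np.float64(0.0002), np.float64(0.0), np.float64(-0.0001)], [np.float64(0.0013), np.float64(0.0001), np.float64(-0.0008)], [np.float64(0.004), np.float64(0.0003), np.float64(-0.0025)], [np.float64(0.0089), np.float64(0.0008), np.float64(-0.0053)], [np.float64(0.0164), np.float64(0.0014), np.float64(-0.0094)], [np.float64(0.0267), np.float64(0.0023), np.float64(-0.0146)], [np.float64(0.0398), np.float64(0.0034), np.float64(-0.0206)], [np.float64(0.0556), np.float64(0.0048), np.float64(-0.0273)]] [np.float64(0.1), np.float64(0.4), np.float64(1.3), np.float64(2.8), np.float64(5.2), np.float64(8.4), np.float64(12.5), np.float64(17.5)] [484.8  76.7] -106.70223810602003
[[np.float64(0.018), np.float64(-0.004), np.float64(-0.0069)], [np.float64(0.0383), np.float64(-0.0085), np.float64(-0.0138
[... 891 characters left out ...]
float64(0.0367), np.float64(-0.109), np.float64(-0.0004)], [np.float64(0.04), np.float64(-0.1188), np.float64(-0.0004)], [np.float64(0.0423), np.float64(-0.1259), np.float64(-0.0004)]] [np.float64(7.6), np.float64(14.7), np.float64(21.2), np.float64(27.0), np.float64(31.9), np.float64(36.0), np.float64(39.3), np.float64(41.6)] [ 461.5 -243.2] -207.19030087648383
[[np.float64(-0.0019), np.float64(-0.0046), np.float64(0.0)], [np.float64(-0.003), np.float64(-0.0071), np.float64(0.0)], [np.float64(-0.0034), np.float64(-0.0081), np.float64(0.0)], [np.float64(-0.0035), np.float64(-0.0083), np.float64(0.0)]] [np.float64(1.6), np.float64(2.4), np.float64(2.8), np.float64(2.8)] [ 460.9 -252.1] -210.0
```

The pan centre is (567,-314), and the corners give about 155-160 mm sides, as they should. Carrying along the smooth path.

>>> carry_out --pt "0.001 0 -0.001" --pt "0.003 0 -0.002" --pt "0.006 0 -0.004" --pt "0.011 0.001 -0.007" --pt "0.018 0.002 -0.011" --pt "0.028 0.002 -0.016" --pt "0.04 0.003 -0.021" --pt "0.056 0.005 -0.027" --roll '[0.2,0.7,1.7,3.2,5.4,8.5,12.5,17.5]' --claw '[0,0,0,0,0,0,0,0]'

```text
clock: 17.95
position: [484.6, 75.5, 282.7]
ee_rot: [-0.595, 0.804, -0.0, 0.0]
contact_force: [-0.0, -0.6, -4.0]
gripper_width: 22.9
grasp_force: 59.7
```

>>> carry_out --pt "0.018 -0.004 -0.007" --pt "0.038 -0.008 -0.014" --pt "0.06 -0.013 -0.02" --pt "0.084 -0.019 -0.026" --pt "0.109 -0.024 -0.03" --pt "0.134 -0.03 -0.034" --pt "0.159 -0.035 -0.036" --pt "0.183 -0.041 -0.037" --roll '[5.8,12.3,19.4,27,34.9,42.9,51,58.9]' --claw '[0,0,0,0,0,0,0,0]'

```text
clock: 18.95
position: [470.5, -112.1, 319.6]
ee_rot: [-0.122, 0.993, 0.0, -0.0]
contact_force: [0.5, -0.9, -4.2]
gripper_width: 22.9
grasp_force: 59.7
```

>>> carry_out --pt "0.008 -0.023 0" --pt "0.015 -0.044 0" --pt "0.021 -0.064 0" --pt "0.027 -0.081 0" --pt "0.032 -0.097 0" --pt "0.037 -0.109 0" --pt "0.04 -0.119 0" --pt "0.042 -0.126 0" --roll '[7.6,14.7,21.2,27,31.9,36,39.3,41.6]' --claw '[0,0,0,0,0,0,0,0]'

```text
clock: 19.95
position: [461.5, -243.9, 319.3]
ee_rot: [0.237, 0.972, 0.0, -0.0]
contact_force: [1.1, -0.3, -3.4]
gripper_width: 22.9
grasp_force: 59.8
```

>>> carry_out --pt "-0.002 -0.004 0" --pt "-0.003 -0.007 0" --pt "-0.003 -0.008 0" --pt "-0.003 -0.008 0" --roll '[1.4,2.3,2.8,2.8]' --claw '[0,0,0,0]'

```text
clock: 20.45
position: [460.8, -251.6, 319.2]
ee_rot: [0.259, 0.966, 0.0, -0.0]
contact_force: [-0.2, -1.1, -2.6]
gripper_width: 23.1
grasp_force: 59.8
```

```bash
python3 - <<'E'
from h import *
for n in ['scene','side']:
    p=get_image(n); print(n,disc_fit(p,(480,680),(-420,-220)))
s=read_state(); print(s['position'],s['contact_force'],s['wrist_torque'],plan(s['position'])[2])
E
```

```text
scene (421, array([ 570.8, -318.2,   52.6]), array([ 574.1, -318. ]), array([102.6,  96.5]), 'z', 128.2, 'slope', array([-0.011, -0.002]))
side (223, array([ 569. , -320.7,   56.3]), array([ 572.3, -316.9]), array([100.5, 102.8]), 'z', 127.2, 'slope', array([ 0.007, -0.009]))
[ 460.84391445 -251.5790146   319.23048752] [ 0.60138076  0.49791139 -3.62596648] [ 0.12521502  0.318989   -0.00490319] 149.99238821840845
```

Disc is carried steadily near (573,-318). Lowering onto the pan.

>>> carry_out --pt "0 0 0.003" --pt "0 0 0.01" --pt "0 0 0.02" --pt "0 0 0.031" --pt "0 0 0.04" --pt "0 0 0.046" --pt "0 0 0.05" --pt "0 0 0.05" --roll '[0,0,0,0,0,0,0,0]' --claw '[0,0,0,0,0,0,0,0]'

```text
clock: 21.55
position: [460.8, -251.8, 269.0]
ee_rot: [0.259, 0.966, -0.0, -0.0]
contact_force: [0.4, -0.1, -2.8]
gripper_width: 23.0
grasp_force: 59.8
```

>>> carry_out --pt "0 0 0.001" --pt "0 0 0.002" --pt "0 0 0.0025" --pt "0 0 0.0025" --roll '[0,0,0,0]' --claw '[0,0,0,0]'

```text
clock: 22.05
position: [460.8, -251.8, 266.8]
ee_rot: [0.259, 0.966, 0.0, 0.0]
contact_force: [0.0, -0.8, -3.0]
gripper_width: 23.2
grasp_force: 59.8
```

>>> carry_out --pt "0 0 0.0005" --pt "0 0 0.001" --pt "0 0 0.001" --roll '[0,0,0]' --claw '[0,0,0]'

```text
clock: 22.42
position: [461.0, -251.8, 265.9]
ee_rot: [0.259, 0.966, -0.0, 0.0]
contact_force: [-0.6, 1.4, -2.7]
gripper_width: 23.0
grasp_force: 60.0
```

```bash
python3 - <<'E'
from h import *
for n in ['scene','side']:
    p=get_image(n); print(n,disc_fit(p,(480,680),(-420,-220)))
E
```

```text
scene (393, array([ 574.4, -319.5,   51.1]), array([ 574.4, -318.1]), array([98.3, 95.8]), 'z', 75.7, 'slope', array([-0.006,  0.022]))
side (225, array([ 576.9, -317.8,   56.7]), array([ 572.1, -319.8]), array([100.7, 102.1]), 'z', 74.4, 'slope', array([-0.   , -0.014]))
```

>>> carry_out --pt "0 0 0.0005" --pt "0 0 0.001" --pt "0 0 0.001" --roll '[0,0,0]' --claw '[0,0,0]'

```text
clock: 22.9
position: [461.0, -251.8, 265.2]
ee_rot: [0.259, 0.966, -0.0, 0.0]
contact_force: [-1.1, 1.0, 1.4]
gripper_width: 22.7
grasp_force: 60.4
```

Blade is resting lightly on the pan with about 4 N. Now a fast pull-out, so the disc's inertia and the pan friction hold it.

>>> carry_out --pt "0.0625 0 0" --pt "0.125 0 0" --pt "0.14 0 0" --pt "0.14 0 0" --roll '[0,0,0,0]' --claw '[0,0,0,0]'

```text
clock: 23.4
position: [339.5, -181.5, 265.2]
ee_rot: [0.258, 0.966, 0.0, 0.001]
contact_force: [1.7, -1.3, -1.0]
gripper_width: 23.3
grasp_force: 60.0
```

```bash
python3 - <<'E'
from h import *
ims=[]
for n in ['scene','side']:
    p=get_image(n); print(n,disc_fit(p,(430,680),(-420,-200)))
    w={'scene':(165,80),'side':(250,100)}[n]; ims.append(cv2.resize(p['img'][w[1]:w[1]+90,w[0]:w[0]+110],None,fx=3.6,fy=3.6,interpolation=cv2.INTER_CUBIC))
cv2.imwrite('pics/out.png',np.hstack(ims)[...,::-1])
E
```

```text
scene (394, array([ 555.3, -306.7,   50.5]), array([ 556.3, -305.6]), array([96.5, 97. ]), 'z', 73.9, 'slope', array([-0.004,  0.021]))
side (220, array([ 551.1, -305.4,   52.7]), array([ 554.6, -304.6]), array([95.7, 97.9]), 'z', 72.4, 'slope', array([-0.   , -0.007]))
```

View pics/out.png

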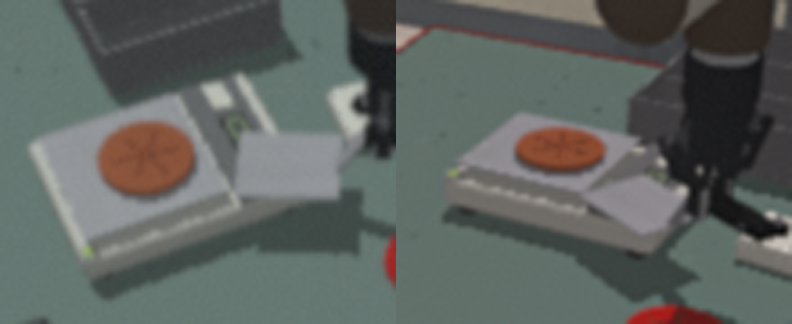

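The disc lies flat on the pan near (555,-306), about 14 mm from its centre, and the blade is clear of it (scene crop px (290,165)). Now I'll lift the blade and lay it back on the bench where it was.

>>> carry_out --pt "0 0 -0.02" --pt "0 0 -0.06" --pt "0 0.03 -0.08" --pt "-0.005 0.08 -0.08" --pt "-0.012 0.13 -0.08" --pt "-0.02 0.18 -0.08" --pt "-0.028 0.215 -0.08" --pt "-0.03 0.222 -0.08" --roll '[0,0,-4,-12,-20,-28,-33,-33]' --claw '[0,0,0,0,0,0,0,0]'

```text
clock: 24.5
position: [479.6, -2.9, 344.3]
ee_rot: [-0.027, 1.0, -0.0, 0.0]
contact_force: [-0.2, -0.4, -1.9]
gripper_width: 23.3
grasp_force: 60.1
```

>>> carry_out --pt "0 0 0.03" --pt "0 0 0.08" --pt "0 0 0.115" --pt "0 0 0.13" --pt "0 0 0.135" --pt "0 0 0.1375" --pt "0 0 0.1375" --roll '[0,0,0,0,0,0,0]' --claw '[0,0,0,0,0,0,0]'

```text
clock: 25.38
position: [477.1, -4.6, 207.8]
ee_rot: [-0.026, 1.0, 0.0, 0.001]
contact_force: [-0.0, -0.1, -1.3]
gripper_width: 23.0
grasp_force: 60.0
```

>>> carry_out --pt "0 0 0.001" --pt "0 0 0.002" --pt "0 0 0.003" --pt "0 0 0.003" --roll '[0,0,0,0]' --claw '[0,0,0,0]'

```text
clock: 25.88
position: [476.8, -4.5, 205.1]
ee_rot: [-0.026, 1.0, 0.0, 0.0]
contact_force: [-2.6, 0.5, 5.0]
gripper_width: 23.0
grasp_force: 61.0
```

>>> carry_out --pt "0 0 0" --pt "0 0 0" --pt "0 0 0" --pt "0 0 0" --pt "0 0 -0.02" --pt "0 0 -0.07" --pt "0 0 -0.12" --pt "0 0 -0.12" --roll '[0,0,0,0,0,0,0,0]' --claw '[0.03,0.05,0.06,0.06,0.06,0.06,0.06,0.06]'

```text
clock: 26.88
position: [477.7, -4.2, 328.3]
ee_rot: [-0.026, 1.0, 0.001, 0.005]
contact_force: [-0.3, -0.1, 0.1]
gripper_width: 60.1
grasp_force: 0.0
```

```bash
python3 - <<'E'
from h import *
np.set_printoptions(precision=2,suppress=True)
for n in ['scene','side']:
    p=get_image(n); print(n,disc_fit(p,(430,680),(-420,-200)))
    P=cloud(p);X,Y,Z=P[...,0],P[...,1],P[...,2]
    for nm,x0,x1 in (('blade',530,620),('handle',400,470)):
        q=P[(X>x0)&(X<x1)&(abs(Y)<(35 if nm=='blade' else 9))&(Z<80)]; q=q[q[:,2]>45] if nm=='handle' else q
        if len(q)>10: print(nm,len(q),np.median(q[:,2]),np.polyfit(q[:,0],q[:,2],1)[0])
    if n=='scene': i=p['img'][80:260,160:400]; cv2.imwrite('pics/end.png',cv2.resize(i,None,fx=3,fy=3)[...,::-1])
E
```

```text
scene (396, array([ 556.4, -308.1,   51.6]), array([ 556.7, -305.9]), array([98.5, 95.6]), 'z', 74.0, 'slope', array([-0.01,  0.03]))
blade 418 4.659050727813906 -0.0018632146848773944
handle 101 60.763997341237655 -0.01613334471858219
side (165, array([ 550.4, -302.9,   53.3]), array([ 538.9, -306.1]), array([ 68.2, 106.6]), 'z', 72.6, 'slope', array([ 0.01, -0.  ]))
blade 246 2.972916090231024 -0.0026291599342086257
handle 115 57.44232394561618 -0.009518286159009598
```

View pics/end.png

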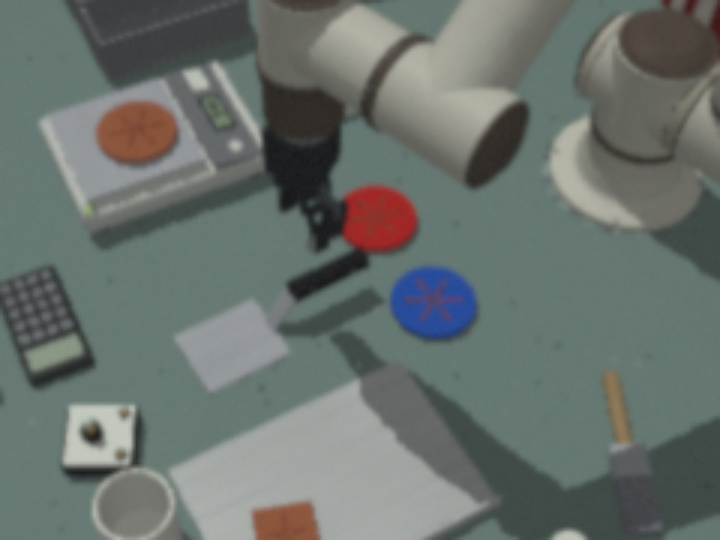

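The disc lies on the pan (138,132), the lifter lies flat on the bench (240,345) released, and the gripper is clear. Handing in.

```bash
python3 -c "
from bench import *
print(job_done())"
```

```text
the job is handed in; nothing more can be done
None
```

I pressed the tare key, set the disc flat on the pan about 14 mm from its centre, laid the lifter flat on the bench and handed the job in at about 27 s; the hand-in returned no verdict.

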